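Hold up a snail-shell bee nest with tongs

ROBOT

A 7-joint arm with a two-finger parallel gripper is mounted at the origin on the work surface. World frame = base frame: x ahead of the robot, y to its left, z up, the work surface at z = 0. Lengths are in m, angles in rad, forces in N, time in s.
With the tool pointing down it reaches from about 0.4 to 0.925 m from the base axis. Payload 4.1 kg.
Tool frame: the origin (TCP) lies at the very end of the fingers, on their centre line; the grasp point (between the pads) lies 19 mm behind it; z points along the fingers, y is the line along which they close (so a half turn about z gives the same grasp; the last joint's range is limited). The gripper opens to 85 mm and grips with 20 to 120 N. Pads are 22 mm wide; open, the fingers measure 114 mm over their backs; the gripper's body (76 mm by 85 mm) begins 54 mm behind the grasp point. The pads swing forward as they close: fully open they stand 13 mm farther back than shut.
Start: joints at [1.155, 0.398, 0.045, 1.537, -0.019, 1.207, -0.051], TCP at [0.203, -0.618, 0.204] pointing down, gripper open.
Joint ranges: [-2.82, 2.82], [-0.49, 2.23], [-1.37, 1.46], [0, 2.46], [-1.36, 4.5], [0.23, 2], [-2.94, 2.94]. Speed limits (rad/s): [2.57, 2.57, 3.14, 3.14, 3.14, 3.14, 3.14].

INTERFACE

Orientations are given as a rotation vector (axis times angle).
In Python, from bench import r gives the robot as it stands. The module is installed in compiled form; this text tells all that it offers.
- The arm moves only by the tool step_arm, never from a script. Its argument "targets" is a list of rows, each a list of 2 entries, a list of its own where there are three numbers: the shift along the world's x, y, z in m, then the turn about the world's z in degrees. In form: [[[x, y, z], twist], ...]. A call has 1 to 20 rows; each row shifts and turns the commanded pose from where the row before left it; what a row does not reach is not made up. A row lasts 1/10 s, in which the tool goes at most 50 mm and 8.59 degrees, less where a joint would pass 70% of its speed; a pose out of reach is approached as far as the arm can. A call is refused whole if a number of a shift passes 0.05 or a number of a turn 8.59, either way. A call with a gripper value outside its range is refused whole. "jaw" is the finger opening in m, from 0 to 0.0854, set as the call begins (left out, the last holds). The fingers move at their own pace and stop on an object; the grip force is fixed at half the most. Time passes only in rows, so rows that do not move let the fingers close. It gives the time, the measured TCP pose, the force, the opening and the grip force at its end, in the units of the state.
- r.observe(): the state, without advancing time (a new reading comes with each control period).
- r.read_camera(name): name is "scene" or "side" or "wrist"; returns the picture (420x560x3 uint8, blue, green, red); there is no depth.
- r.camera_model(name): a dict with "camera_matrix" (3x3 intrinsics, pixels), "k1" (the pictures are not rectified: a ray, as slopes to the right and down, at radius r is drawn at 1 + k1 r^2 times it, then the intrinsics apply), "R" (3x3) and "t" (3): a world point X has camera coordinates R X + t. Camera axes: x right, y down, z forward; pixel columns grow to the right and rows downward; lengths in m; the calibration is good to about 2 mm. A picture is of the moment at which its call begins: read the wrist's pose just before it. camera_model takes no time and is no camera call; for the wrist camera it gives the pose at the moment of the call.
- r.job_done(): hands the job in; it is judged then, once.
The state is a dict: "clock": time; "joint_positions": joint angles; "dq": joint speeds; "joint_torque": joint torques, N m; "ee_pos": TCP position; "tool_rot": TCP orientation; "wrist_force": force on the tool from outside, world axes, zero at the start; "ft_torque": the same for the moment, N m; "finger_gap": opening from 0.0 (shut) to 1.0 (fully open); "gripper_force": force on a finger pad.
Only numpy, scipy, OpenCV 4.12 (cv2) and the standard library are available. Lean on these libraries where they do the work, as an engineer would, in place of code of your own. Each camera call takes 0.05 s, during which the arm holds its last target. There are 200 camera calls.

TASK

Pick up the kitchen tongs with the green tips and use them to take the yellow-brown banded snail shell (a wild bee nests inside) out of its glass dish lid, then hold it up in the tips, at least 12 cm above the table, for the class to see. Finish while still holding it there: do not put it down or let go. Touch the shell with the tongs only and do not crush it; the dish stays down, and the pale shell and the other things on the table are left where they are.

Things in the scene. Friction and masses are not known exactly. Their poses are not given: they have to be found in the camera images.
- tongs_mid (a point): Grip place of the sprung steel kitchen tongs (260 mm long, 22 mm tall, 0.11 kg, balanced within 6 mm of this point), which lie on edge so that the arms open sideways. On the centre line midway between the green thumb grips (50 mm long), 11 mm above the underside. x axis: along the centre line to the tips, z up. Hinge at x = -105 mm; hollow of the tips, where an item is held, at x = +99 mm; tip ends at +122 mm.
- tongs_left: Left arm of the tongs (seen from the hinge to the tips). Origin on the hinge, at the underside; x along the arm (230 mm), z up. The arms are sprung apart. Width outside the thumb grips / gap inside at the hollow of the tips: let go 54 / 71 mm; squeezed to 48: 60 mm; to 36: 36 mm; shut at 28 mm.
- tongs_right: Right arm of the tongs, as the left. At the thumb grips the springs push back with about 9 N when open, 11 N when squeezed to 36 mm; about half of any squeeze beyond that arrives at the tips.
- shell_banded_mid (a point): The shell to take: yellow-brown snail shell with a dark brown spiral band, fragile (cracks if pressed with over 40 N), about 0.03 kg, round in plan, 36 mm across (flank upright from 11 to 23 mm above its foot), 36 mm tall, standing apex up near the middle of its dish lid. The point is its centre, 18 mm above its foot.
- shell_banded: The same shell; origin at the centre of its foot.
- dish_banded: Clear glass petri dish lid lying open side up under the banded shell: 100 mm across, floor 2 mm thick, rim 9 mm above the table. Loose, 0.06 kg. Origin at the centre of its underside.
- shell_pale: A pale grey-white snail shell of the same size, in a dish lid of its own; leave alone. Origin at the centre of its foot.
- bowl: White bowl full of bee cocoons, 128 mm across, 46 mm tall; leave alone. Origin under its centre.
- magnifier: Clear magnifier pot with a black ring, 66 mm across, 51 mm tall; leave alone. Origin under its centre.
- jar: Clear sample jar with a white lid, 50 mm across, 59 mm tall; leave alone. Origin under its centre.
- chisel: Chisel with a green handle, used as a scraper, 220 mm long, lying on the table; leave alone. Origin under its middle.
Things that resemble listed ones, but are neither listed nor needed, are in the scene too. What is shaped like the dish_banded but turquoise is not meant.

How it is judged:
By the outcome, as a careful person would: the job done as asked, in the order asked, and still so for the second after the job is handed in, while the arm keeps its last pose, push and grip.
It also fails if it takes over 42 s, if anything falls off the work surface, if the arm or the gripper's body presses on something with over 40 N, if the wrist force passes 120 N, or if a joint passes its speed limit or range.

## Working session

There is one attempt and no reset: what is moved stays moved. The work goes in short steps, Python scripts to look and compute and a tool call to move; the robot and the scene stay as the last step left them, time stands still between calls to the robot, and variables do not carry over. Pictures are saved under pics/ and viewed, at most 10 in all, crops included, and the job is handed in when it is done.

Besides the shell and the picture viewer there is one more tool, called after "Request:" as name(argument=value, ...) on one line, values as JSON. step_arm: Moves the arm, as the interface text tells. Its arguments: {"type":"object","properties":{"targets":{"type":"array","items":{"type":"array"}},"jaw":{"type":"number"}},"required":["targets"]}

```bash
mkdir -p pics
python3 - <<'E'
from bench import r
import cv2,numpy as np
print({k:np.round(v,3) for k,v in r.observe().items()})
for n in ["scene","side","wrist"]:
    m=r.camera_model(n)
    cv2.imwrite(f"pics/{n}0.png",r.read_camera(n))
    print(n,np.round(m["camera_matrix"],1).tolist(),m["k1"],np.round(-m["R"].T@m["t"],3),np.round(m["R"],3).tolist())
E
```

```text
{'clock': np.float64(0.0), 'joint_positions': array([ 1.155,  0.399,  0.045,  1.538, -0.019,  1.207, -0.051]), 'dq': array([-0.001, -0.001,  0.   ,  0.001,  0.   , -0.001,  0.001]), 'joint_torque': array([-0.0000e+00, -4.7512e+01,  1.3650e+00, -2.5422e+01,  1.2000e-02,
        9.0000e-03, -0.0000e+00]), 'ee_pos': array([ 0.202, -0.617,  0.203]), 'tool_rot': array([-3.10e+00, -4.95e-01,  1.00e-03]), 'wrist_force': array([-0.254, -0.438, -0.275]), 'ft_torque': array([-0.013,  0.019, -0.034]), 'gripper_force': np.float64(0.0), 'finger_gap': np.float64(1.001)}
scene [[410.7, 0.0, 284.5], [0.0, 410.7, 211.8], [0.0, 0.0, 1.0]] 0.03654251408854521 [ 0.925 -0.386  0.691] [[0.785, 0.619, -0.009], [0.451, -0.581, -0.677], [-0.424, 0.528, -0.736]]
side [[408.1, 0.0, 281.2], [0.0, 408.1, 217.1], [0.0, 0.0, 1.0]] -0.08964205163205853 [0.212 0.836 0.637] [[-0.915, -0.403, -0.012], [-0.226, 0.538, -0.812], [0.334, -0.74, -0.584]]
wrist [[331.0, 0.0, 276.6], [0.0, 331.0, 207.6], [0.0, 0.0, 1.0]] -0.03233479467743522 [ 0.277 -0.592  0.372] [[0.313, -0.95, -0.003], [-0.903, -0.298, 0.31], [-0.295, -0.094, -0.951]]
```

View pics/scene0.png

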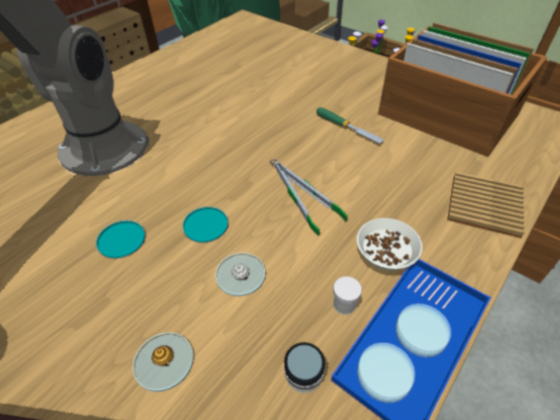

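View pics/side0.png

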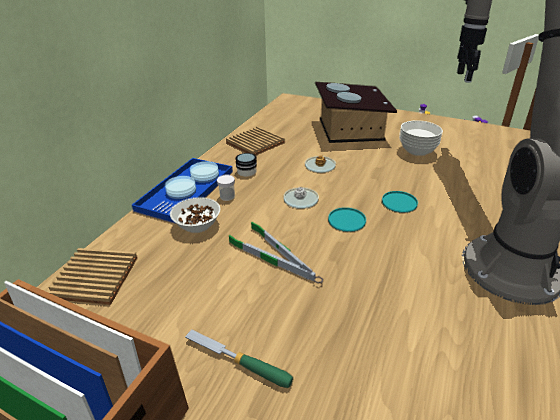

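The scene view shows the tongs with the hinge at (274,161) and tips at (318,232) and (346,218). The banded shell is at (162,355) in its dish centred near (163,361), and the pale shell is at (240,272). The side view shows the hinge at (320,281), tips at (231,240) and (255,227), and the banded shell at (320,160). I'll triangulate these.

```bash
cat > h.py <<'E'
from bench import r
import cv2,numpy as np
def ray(m,p):
    q=cv2.undistortPoints(np.array([[p]],float),m["camera_matrix"],np.array([m["k1"],0,0,0.]))[0,0]
    R=np.array(m["R"]);return -R.T@m["t"],R.T@[*q,1]
def onz(m,p,z):
    c,d=ray(m,p);return c+d*(z-c[2])/d[2]
def proj(m,X):
    rv=cv2.Rodrigues(np.array(m["R"]))[0]
    return cv2.projectPoints(np.array(X,float).reshape(-1,1,3),rv,np.array(m["t"],float),m["camera_matrix"],np.array([m["k1"],0,0,0.]))[0][:,0]
E
python3 - <<'E'
from h import *
S=r.camera_model("scene");D=r.camera_model("side")
for n,a,b,z in [("hinge",(274,161),(320,281),.011),("tipA",(318,232),(231,240),.011),("tipB",(346,218),(255,227),.011),("band",(162,355),(320,160),.02),("dish",(163,361),(320,164),.005),("pale",(240,272),(300,195),.02),("bowl",(389,246),(195,217),.03),("jar",(347,294),(226,187),.04),("mag",(305,365),(246,165),.03),("chisel",(348,125),(240,358),.01)]:
    print(n,np.round(onz(S,a,z),3)[:2],np.round(onz(D,b,z),3)[:2])
i=cv2.imread("pics/scene0.png");j=cv2.imread("pics/side0.png")
a=cv2.resize(i[145:250,255:360],(400,400),interpolation=cv2.INTER_CUBIC);b=cv2.resize(j[210:300,220:330],(400,327),interpolation=cv2.INTER_CUBIC)
b=cv2.copyMakeBorder(b,0,73,0,0,0);cv2.imwrite("pics/t.png",np.hstack([a,b]))
E
```

```text
hinge [0.403 0.222] [0.397 0.225]
tipA [0.626 0.099] [0.645 0.176]
tipB [0.652 0.17 ] [0.614 0.106]
band [ 0.578 -0.287] [ 0.577 -0.285]
dish [ 0.579 -0.291] [ 0.576 -0.286]
pale [ 0.568 -0.084] [ 0.559 -0.066]
bowl [0.769 0.143] [0.764 0.15 ]
jar [ 0.764 -0.009] [0.755 0.005]
mag [ 0.779 -0.157] [ 0.772 -0.148]
chisel [0.468 0.468] [0.464 0.465]
```

View pics/t.png

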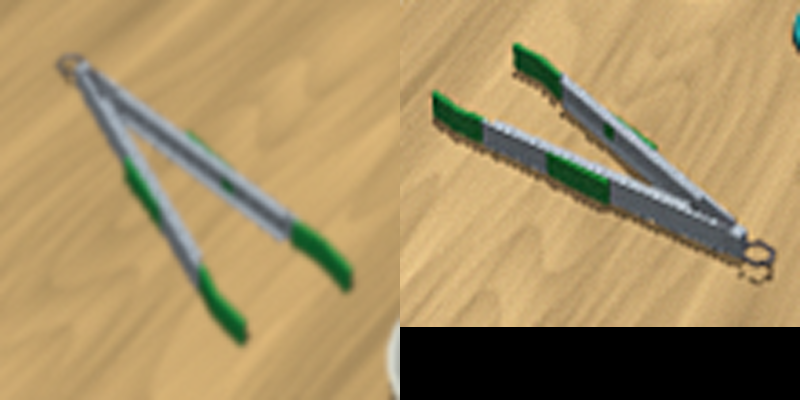

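The crop puts the top edges of the tips, in scene pixels, at (318.5,233) and (347,219), with the hinge at (276.5,163). In the side view they are at (251,222.5) and (229,236), with the hinge at (313.5,274).

Run:
```python
from h import *
S=r.camera_model("scene");D=r.camera_model("side")
for m,h,a,b in [(S,(276.5,163),(318.5,232),(347,218.5)),(D,(313.5,274),(251,222.5),(229.3,236))]:
    H,A,B=[onz(m,p,.021)[:2] for p in (h,a,b)]
    T=(A+B)/2;u=(T-H);L=np.linalg.norm(u);u/=L
    print(H,A,B,"L",L,np.linalg.norm(A-B),"yaw",np.degrees(np.arctan2(u[1],u[0])),"mid",T-.122*u, H+.105*u)
R=cv2.Rodrigues(r.observe()["tool_rot"])[0];print(np.round(R,3),"y yaw",np.degrees(np.arctan2(R[1,1],R[0,1])))
```

```text
[0.4204714  0.21134098] [0.63124164 0.09256572] [0.65817322 0.16193617] L 0.23948471650939254 0.07441484151616813 yaw -20.55638617256647 mid [0.53047553 0.17008869] [0.51878575 0.17447243]
[0.41447252 0.21967551] [0.62573749 0.10459534] [0.6492996  0.17471488] L 0.2369658093904289 0.07397244645109924 yaw -19.736050478996493 mid [0.52268503 0.18085299] [0.51330463 0.18421832]
[[ 0.95   0.312 -0.001]
 [ 0.312 -0.95   0.001]
 [-0.    -0.002 -1.   ]] y yaw -71.84314395588021
```

Request:
step_arm(targets=[[[0.03,0.04,0.01],-2.1],[[0.03,0.04,0.01],-2.1],[[0.03,0.04,0],-2.1],[[0.03,0.04,0],-2.1],[[0.03,0.04,0],-2.1],[[0.03,0.04,0],-2.1],[[0.03,0.04,0],-2.1],[[0.02,0.04,0],-2.1],[[0.02,0.04,0],-2.1],[[0.02,0.04,0],-2.1],[[0.02,0.04,0],-2.1],[[0.02,0.04,0],-2.1],[[0.01,0.04,0],-2.1],[[0,0.04,0],-2.1],[[0,0.04,0],-2.1],[[0,0.04,0],-2.1],[[0,0.04,0],-2.1],[[0,0.04,0],-2.1],[[0,0.04,0],-0.5],[[0,0.03,0],0]])

```text
clock: 2.15
ee_pos: [0.5206, 0.1738, 0.2233]
tool_rot: [-3.093, 0.546, 0.001]
wrist_force: [-0.3, 0.7, -0.2]
finger_gap: 0.994
gripper_force: 0.0
```

Run:
```python
from h import *
o=r.observe();print(o["clock"],o["ee_pos"],np.round(o["joint_positions"],2))
R=cv2.Rodrigues(o["tool_rot"])[0];print("x yaw",np.degrees(np.arctan2(R[1,0],R[0,0])))
m=r.camera_model("wrist");i=r.read_camera("wrist");cv2.imwrite("pics/w1.png",i)
print(np.round(-m["R"].T@m["t"],3))
for a in [(.5266,.1755,.011),(.42,.2144,.011)]:print(proj(m,a))
S=r.camera_model("scene");D=r.camera_model("side")
for a,b in [((121,240),(400,202)),((205,225),(347,220))]:print(onz(S,a,.005),onz(D,b,.005))
```

```text
2.15 [0.52062404 0.17375703 0.22326071] [-0.02  0.22 -0.45  1.74  0.1   1.2  -2.41]
x yaw -20.01061028006133
[0.595 0.147 0.393]
[[274.37834907 165.88760961]]
[[274.39360854 254.16898057]]
[ 0.30432679 -0.1723105   0.005     ] [ 0.29536752 -0.16271536  0.005     ]
[ 0.41507943 -0.03305014  0.005     ] [ 0.40877899 -0.02214176  0.005     ]
```

View pics/w1.png

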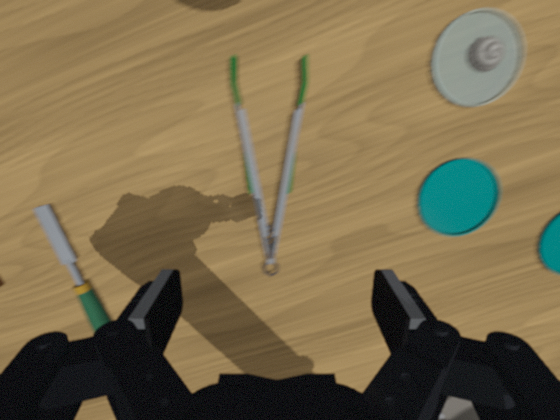

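The wrist view shows the tongs nearly upright: tip ends at (234,57) and (305,57), thumb grips at about (249,178) and (291,178), hinge at about (270,245) and ring at (270,267).

```bash
cat > tg.py <<'E'
from h import *
def pose(m,H,A,B,z=.022):
    H,A,B=[onz(m,p,z)[:2] for p in (H,A,B)];T=(A+B)/2;u=T-H;L=np.linalg.norm(u);u/=L
    return L,np.linalg.norm(A-B),np.degrees(np.arctan2(u[1],u[0])),T-.122*u
E
python3 - <<'E'
from tg import *
m=r.camera_model("wrist");i=cv2.imread("pics/w1.png")
h=cv2.cvtColor(i,cv2.COLOR_BGR2HSV);g=cv2.inRange(h,(45,90,30),(78,255,255))[:,200:340]
n,l,s,c=cv2.connectedComponentsWithStats(g)
for k in range(1,n):
    if s[k,4]>8: print(s[k]+np.array([200,0,0,0,0]),c[k]+[200,0], onz(m,c[k]+[200,0],.015))
print(pose(m,(270,245),(234,57),(305,57)))
E
```

```text
[231  57   5  31 111] [233.08108108  69.0990991 ] [0.63923619 0.18887853 0.015     ]
[298  57   8  47 145] [302.5862069   80.66896552] [0.60345725 0.12298643 0.015     ]
(np.float64(0.21180949154980072), np.float64(0.073280752322973), np.float64(-19.74061737023914), array([0.52181899, 0.18969726]))
```

Run:
```python
from tg import *
from scipy.ndimage import label
S=r.camera_model("scene");D=r.camera_model("side");ims=[r.read_camera(n) for n in("scene","side")]
W=r.camera_model("wrist");w=r.read_camera("wrist");o=r.observe();print(o["ee_pos"],-W["R"].T@W["t"])
for n,m,i in(("S",S,ims[0]),("D",D,ims[1]),("W",W,w)):
    cv2.imwrite(f"pics/{n}2.png",i)
    g=cv2.inRange(cv2.cvtColor(i,cv2.COLOR_BGR2HSV),(83,150,60),(97,255,255))
    k,l,s,c=cv2.connectedComponentsWithStats(g)
    for q in range(1,k):
        if s[q,4]>300: print(n,s[q],c[q],onz(m,c[q],.005))
a=cv2.resize(w[30:290,200:330],(390,600)[:2],interpolation=cv2.INTER_CUBIC) if 0 else cv2.resize(w[40:280,200:340],None,fx=2.5,fy=2.5,interpolation=cv2.INTER_CUBIC)
b=cv2.resize(ims[0][155:240,265:355],(400,378),interpolation=cv2.INTER_CUBIC)
b=cv2.copyMakeBorder(b,0,222,0,0,0)
cv2.imwrite("pics/c2.png",np.hstack([a,b]))
```

```text
[0.52098872 0.17104618 0.22297998] [0.59480493 0.14733186 0.39238428]
S [ 184  208   44   34 1165] [205.08927039 224.30128755] [ 0.41376178 -0.03149434  0.005     ]
S [  97  221   48   37 1303] [120.40982348 239.01304682] [ 0.30109072 -0.17140939  0.005     ]
D [382 191  36  21 573] [399.54973822 201.17626527] [ 0.29731513 -0.16643766  0.005     ]
D [328 208  38  23 692] [346.64739884 219.04046243] [ 0.41084912 -0.02592714  0.005     ]
W [ 421  158   81   77 4745] [461.05247629 195.93909378] [ 0.41321217 -0.02774661  0.005     ]
W [541 215  19  58 753] [551.9309429  245.14475432] [ 0.30505104 -0.13120919  0.005     ]
```

View pics/c2.png

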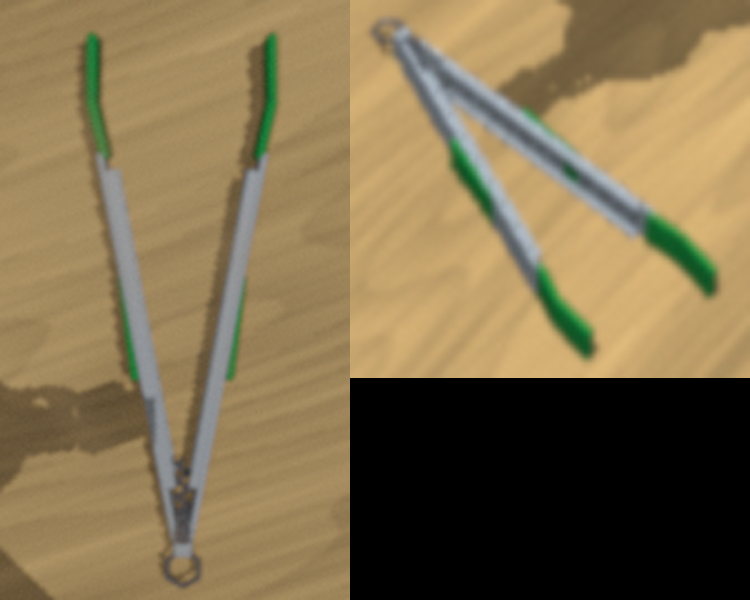

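Turquoise lids agree across the three cameras to about 5 mm. In the settled wrist view the tip ends are at (236.8,55.2) and (308.4,55.2), the thumb grip middles at (250.6,172.8) and (295.2,172), and the hinge end at (272.4,260).

Run:
```python
from tg import *
m=r.camera_model("wrist")
print(pose(m,(272.4,260),(236.8,55.2),(308.4,55.2)))
a,b=onz(m,(250.6,172.8),.02),onz(m,(295.2,172),.02);print(a,b,(a+b)/2,np.linalg.norm(a-b))
i=cv2.imread("pics/S2.png")
S=r.camera_model("scene");D=r.camera_model("side")
print(proj(S,[.5266,.1755,.022]),proj(m,[.523,.173,.022]))
```

```text
(np.float64(0.23357052602430567), np.float64(0.0737231333966451), np.float64(-20.24202092827205), array([0.52352981, 0.17596105]))
[0.53037035 0.20014641 0.02      ] [0.51380862 0.15186578 0.02      ] [0.52208949 0.1760061  0.02      ] 0.05104223600250444
[[302.18044361 188.91597813]] [[275.07785964 171.13523905]]
```

Request:
step_arm(targets=[[[0.0025,0.005,-0.03],-0.2],[[0,0,-0.03],0],[[0,0,-0.03],0],[[0,0,-0.03],0],[[0,0,-0.03],0],[[0,0,-0.02],0],[[0,0,-0.02],0],[[0,0,-0.01],0],[[0,0,-0.01],0],[[0,0,-0.005],0],[[0,0,-0.005],0],[[0,0,0],0],[[0,0,0],0]])

```text
clock: 3.65
ee_pos: [0.5243, 0.176, 0.0038]
tool_rot: [-3.092, 0.555, -0.001]
wrist_force: [0.3, 0.3, 0.2]
finger_gap: 1.001
gripper_force: 0.0
```

Request:
step_arm(targets=[[[-0.001,0,-0.003],0],[[0,0,0],0],[[0,0,0],0],[[0,0,0],0],[[0,0,0],0],[[0,0,0],0],[[0,0,0],0],[[0,0,0],0],[[0,0,0],0],[[0,0,0],0]], jaw=0.047)

```text
clock: 4.65
ee_pos: [0.5228, 0.1758, 0.0004]
tool_rot: [3.092, -0.555, -0.0]
wrist_force: [-0.3, -0.9, 0.1]
finger_gap: 0.551
gripper_force: 0.0
```

Run:
```python
from tg import *
m=r.camera_model("wrist");i=r.read_camera("wrist");o=r.observe();print(o["gripper_force"],o["finger_gap"],o["wrist_force"])
s=r.read_camera("side");cv2.imwrite("pics/s3.png",s)
s=cv2.resize(s[190:310,200:345],(400,331),interpolation=cv2.INTER_CUBIC)
w=cv2.resize(i,(400,300));s=s[:300]
cv2.imwrite("pics/w3.png",np.hstack([w,s]));cv2.imwrite("pics/w3full.png",i)
```

```text
0.0 0.5503303860300699 [ 0.61029801 -0.68575246 -0.00181502]
```

View pics/w3.png

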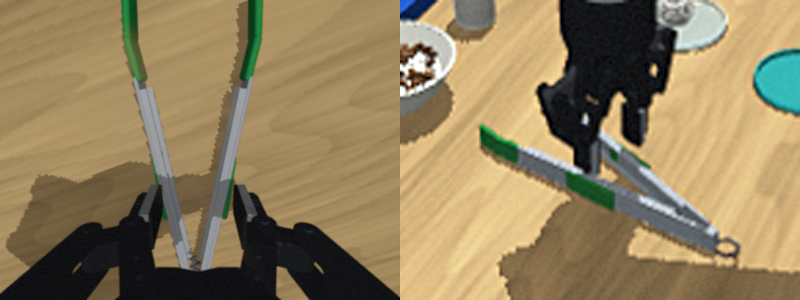

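The picture is ambiguous: in the side crop the near finger ends at (585,170), at the arm's top edge. I'll draw the expected finger ends on it to find out.

Run:
```python
from tg import *
D=r.camera_model("side");W=r.camera_model("wrist");s=cv2.imread("pics/s3.png");w=cv2.imread("pics/w3full.png")
c=np.array([.5228,.1758]);y=np.array([.3456,.938])
def draw(im,m,x0,x1,y0,y1,f):
    a=cv2.resize(im[y0:y1,x0:x1],None,fx=f,fy=f,interpolation=cv2.INTER_CUBIC)
    for d in(-.0235,.0235):
        P=[[*(c+d*y),z] for z in(.004,.022,.044)]
        for p,col in zip(proj(m,P),((0,0,255),(0,255,255),(255,0,255))):
            print(d,p);cv2.circle(a,tuple(int(v) for v in (p-[x0,y0]+.5)*f),2,col,-1)
    return a
a=draw(s,D,235,325,205,295,4.4);b=draw(w,W,180,370,200,400,2.0)
H=max(len(a),len(b));pad=lambda q:cv2.copyMakeBorder(q,0,H-len(q),0,0,0)
cv2.imwrite("pics/d4.png",np.hstack([pad(a),pad(b)]))
```

```text
-0.0235 [283.34119623 250.18311212]
-0.0235 [283.27320746 244.36986947]
-0.0235 [283.1879353  237.08649043]
0.0235 [269.37473083 259.73562117]
0.0235 [269.14497771 253.8673826 ]
0.0235 [268.85757426 246.5084192 ]
-0.0235 [320.67295068 250.01363842]
-0.0235 [325.19363102 265.59043555]
-0.0235 [332.15178971 289.59993893]
0.0235 [235.27504352 250.04832624]
0.0235 [230.98295583 265.62532024]
0.0235 [224.37659337 289.63433506]
```

View pics/d4.png

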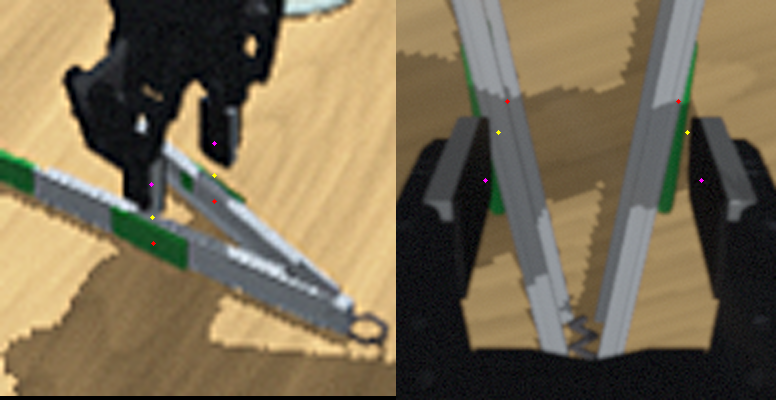

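The finger ends actually stand at about z = 26 mm, just above the tongs' tops, which fits the zero contact force. I'll open, go lower with an eye on the force, and close again.

Request:
step_arm(targets=[[[0,0,0],0],[[0,0,0],0],[[0,0,0],0],[[0,0,0],0],[[0,0,0],0],[[0,0,-0.004],0],[[0,0,-0.004],0],[[0,0,-0.004],0],[[0,0,-0.004],0],[[0,0,0],0],[[0,0,0],0]], jaw=0.075)

```text
clock: 5.85
ee_pos: [0.5227, 0.1757, -0.0158]
tool_rot: [3.092, -0.555, -0.001]
wrist_force: [0.9, 0.8, 0.4]
finger_gap: 0.881
gripper_force: 0.0
```

Request:
step_arm(targets=[[[0,0,0],0],[[0,0,0],0],[[0,0,0],0],[[0,0,0],0],[[0,0,0],0],[[0,0,0],0],[[0,0,0],0],[[0,0,0],0]], jaw=0.047)

```text
clock: 6.65
ee_pos: [0.524, 0.1763, -0.0145]
tool_rot: [-3.091, 0.555, -0.003]
wrist_force: [-0.9, -0.6, 6.8]
finger_gap: 0.557
gripper_force: 10.6
```

Run:
```python
from tg import *
o=r.observe();print(o["gripper_force"],o["finger_gap"]*.0854,o["wrist_force"],o["ee_pos"])
w=r.read_camera("wrist");s=r.read_camera("side");cv2.imwrite("pics/w5.png",w);cv2.imwrite("pics/s5.png",s)
a=cv2.resize(s[205:295,235:325],(400,400),interpolation=cv2.INTER_CUBIC);cv2.imwrite("pics/d5.png",np.hstack([a,cv2.resize(w[0:400,180:380],(200,400))]))
```

```text
10.554678504704498 0.04759071127847613 [-0.85102633 -0.59878619  6.84634685] [ 0.523969    0.17625736 -0.01445139]
```

View pics/d5.png

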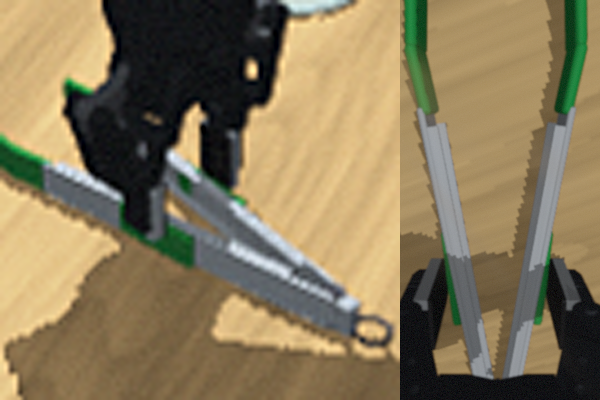

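The near finger now lies over the green thumb grip, and the pad force of 10.6 N matches the spring. Lifting.

Request:
step_arm(targets=[[[0,0,0.005],0],[[0,0,0.01],0],[[0,0,0.015],0],[[0,0,0.02],0],[[0,0,0.02],0],[[0,0,0.02],0],[[0,0,0.02],0],[[0,0,0.02],0],[[0,0,0.01],0],[[0,0,0],0],[[0,0,0],0],[[0,0,0],0]])

```text
clock: 7.95
ee_pos: [0.522, 0.1753, 0.1233]
tool_rot: [3.091, -0.555, -0.003]
wrist_force: [-0.4, -0.5, -1.7]
finger_gap: 0.551
gripper_force: 8.8
```

Run:
```python
from tg import *
o=r.observe();print(o["gripper_force"],o["finger_gap"]*.0854,o["wrist_force"],o["ft_torque"],o["ee_pos"])
w=r.read_camera("wrist");s=r.read_camera("side");cv2.imwrite("pics/w6.png",w)
cv2.imwrite("pics/d6.png",np.hstack([cv2.resize(s[110:290,190:370],(400,400)),cv2.resize(w,(400,300))[[*range(300)]+[0]*100]]))
```

```text
8.83821960305795 0.047021738229745196 [-0.40809662 -0.51141944 -1.70870017] [-0.00148673  0.00550336 -0.00300406] [0.52195049 0.17533374 0.12326903]
```

View pics/d6.png

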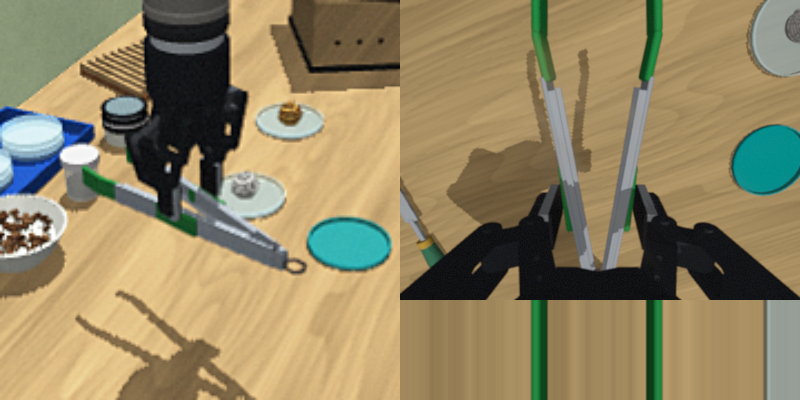

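The tongs are up and held level, with the tips pointing away from the base. Next I'll go over the banded shell and measure it from the wrist camera.

Request:
step_arm(targets=[[[-0.001,-0.015,0],0],[[-0.003,-0.03,0],0],[[-0.003,-0.032,0],0],[[-0.003,-0.035,0],0],[[-0.003,-0.035,0],0],[[-0.003,-0.035,0],0],[[-0.003,-0.035,0],0],[[-0.003,-0.035,0],0],[[-0.003,-0.035,0],0],[[-0.003,-0.035,0],0],[[-0.003,-0.035,0],0],[[-0.003,-0.03,0],0],[[-0.002,-0.025,0],0],[[-0.001,-0.015,0],0],[[0,0,0],0],[[0,0,0],0],[[0,0,0],0]])

```text
clock: 9.75
ee_pos: [0.4862, -0.2492, 0.1243]
tool_rot: [-3.092, 0.551, 0.0]
wrist_force: [0.4, 0.2, -0.8]
finger_gap: 0.551
gripper_force: 8.8
```

```bash
cat > sh.py <<'E'
from tg import *
o=r.observe();print(o["clock"],o["gripper_force"],o["finger_gap"]*.0854,o["wrist_force"],o["ee_pos"])
R=cv2.Rodrigues(o["tool_rot"])[0];yaw=np.degrees(np.arctan2(R[1,0],R[0,0]));print("yaw",yaw)
for n in("wrist","scene","side"):
    m=r.camera_model(n);i=r.read_camera(n);cv2.imwrite(f"pics/{n}_{o['clock']:.2f}.png",i)
    h=cv2.cvtColor(i,cv2.COLOR_BGR2HSV)
    P=proj(m,[.578,-.287,.02])[0].astype(int);k=np.zeros(i.shape[:2],np.uint8)
    cv2.circle(k,tuple(int(v) for v in P),{"wrist":70}.get(n,18),255,-1)
    g=cv2.inRange(h,(5,135,20),(28,255,255))&k
    N,l,s,c=cv2.connectedComponentsWithStats(cv2.morphologyEx(g,cv2.MORPH_CLOSE,np.ones((5,5))))
    q=1+np.argmax(s[1:,4]);print(n,P,s[q],c[q],onz(m,c[q],.02))
E
python3 sh.py
```

```text
9.75 8.838063722359948 0.0470223762575401 [ 0.43492869  0.1944644  -0.77231807] [ 0.48622575 -0.24922652  0.12427692]
yaw -20.191791709171795
wrist [282  71] [ 259   54   44   46 1554] [280.34169884  76.33912484] [ 0.57568525 -0.28407066  0.02      ]
scene [162 355] [153 347  20  18 290] [162.26896552 355.34482759] [ 0.57836509 -0.28707291  0.02      ]
side [319 159] [316 156  10  10  73] [320.05479452 160.69863014] [ 0.57487896 -0.28066357  0.02      ]
```

Run:
```python
from tg import *
o=r.observe();m=r.camera_model("wrist");i=r.read_camera("wrist");cv2.imwrite("pics/w7.png",i)
g=cv2.inRange(cv2.cvtColor(i,cv2.COLOR_BGR2HSV),(45,90,30),(85,255,255))
e=o["ee_pos"];z=e[2]+.0145+.02;u=np.array([np.cos(np.radians(-20.2)),np.sin(np.radians(-20.2))])
for d in(.075,.085,.099,.122):print(d,proj(m,[*(e[:2]+d*u),z]))
v=np.array([-u[1],u[0]])
for row in range(0,150,10):
    c=np.where(g[row])[0];c=c[(c>120)&(c<440)]
    if len(c):
        L,Rr=c[c<280],c[c>=280]
        if len(L) and len(Rr):
            a,b=onz(m,(L.min(),row),z)[:2]-e[:2],onz(m,(Rr.max(),row),z)[:2]-e[:2]
            print(row,L.min(),L.max(),Rr.min(),Rr.max(),"along",a@u,b@u,"lat",a@v,b@v)
```

```text
0.075 [[278.60941569 109.42120246]]
0.085 [[278.68379883  82.36963897]]
0.099 [[278.79193425  42.50159423]]
0.122 [[278.97918889 -28.23468055]]
0 184 205 346 366 along 0.1132266566441836 0.11326229904538376 lat 0.03421405032873501 -0.03137684816144266
10 184 205 346 366 along 0.1099792261587142 0.11001775950754909 lat 0.03445347154192841 -0.03161464943405061
20 184 205 346 366 along 0.10668842524378777 0.10672992009004198 lat 0.034698401594653254 -0.03185785276018735
30 184 205 346 366 along 0.10335263941510801 0.103397170181707 lat 0.03494897735564948 -0.03210659338892075
40 184 204 346 366 along 0.09997020540650374 0.1000178505395117 lat 0.035205343113184226 -0.03236101381459206
50 185 204 347 366 along 0.09653667512711504 0.096590249579159 lat 0.03509156518628958 -0.032621264061455324
60 187 205 345 363 along 0.09305090132032481 0.09310324800159696 lat 0.034599095235962087 -0.03175255647285392
70 189 208 343 361 along 0.08951399002557733 0.08956833828969071 lat 0.03410093992118881 -0.03125346883018182
80 192 210 341 359 along 0.08592204969423826 0.0859803321870128 lat 0.03321207933446155 -0.030748335677288626
90 195 210 339 356 along 0.08227558959778937 0.08233478721490174 lat 0.03231096743280909 -0.02984970996449895
100 197 213 336 354 along 0.07857405040675258 0.07863479891032592 lat 0.03178796450494237 -0.029328564086950316
110 203 210 337 349 along 0.07480837396887391 0.0748693769752213 lat 0.029682145829097402 -0.027620138651219345
```

Request:
step_arm(targets=[[[-0.003,-0.003,-0.01],0],[[0,0,-0.02],0],[[0,0,-0.02],0],[[0,0,-0.02],0],[[0,0,-0.015],0],[[0,0,-0.01],0],[[0,0,0],0],[[0,0,0],0],[[0,0,0],0]])

```text
clock: 10.85
ee_pos: [0.4836, -0.2546, 0.0302]
tool_rot: [3.092, -0.555, 0.003]
wrist_force: [-0.2, -0.4, -0.7]
finger_gap: 0.552
gripper_force: 8.8
```

```bash
cat > rel.py <<'E'
from tg import *
o=r.observe();m=r.camera_model("wrist");i=r.read_camera("wrist");cv2.imwrite(f"pics/r{o['clock']:.2f}.png",i)
print(o["ee_pos"],o["wrist_force"],o["gripper_force"],o["finger_gap"]*.0854)
h=cv2.cvtColor(i,cv2.COLOR_BGR2HSV);g=cv2.inRange(h,(45,90,30),(85,255,255))
e=o["ee_pos"];z=e[2]+.0145+.02;u=np.array([np.cos(np.radians(-20.2)),np.sin(np.radians(-20.2))]);v=np.array([-u[1],u[0]])
for row in(10,40,70):
    c=np.where(g[row])[0];L,R=c[(c>120)&(c<280)],c[(c>=280)&(c<440)]
    if len(L) and len(R):print(row,L.min(),L.max(),R.min(),R.max(),[round(float((onz(m,(q,row),z)[:2]-e[:2])@v),4) for q in(L.min(),L.max(),R.min(),R.max())])
k=np.zeros_like(g);k[:130,200:360]=255
b=cv2.morphologyEx(cv2.inRange(h,(5,135,20),(28,255,255))&k,cv2.MORPH_CLOSE,np.ones((5,5)))
N,l,s,c=cv2.connectedComponentsWithStats(b);q=1+np.argmax(s[1:,4])
zs=.02 if len(__import__('sys').argv)<2 else float(__import__('sys').argv[1])
X=onz(m,s[q,:2]+s[q,2:4]/2,zs)[:2];print(s[q],c[q],X,"along/lat",(X-e[:2])@u,(X-e[:2])@v)
E
python3 rel.py
```

```text
[ 0.48363503 -0.25459137  0.03019146] [-0.24410708 -0.40557308 -0.73211907] 8.840473903692327 0.04712781158760223
10 184 205 346 367 [0.0343, 0.0266, -0.0246, -0.0323]
40 184 204 347 367 [0.035, 0.0276, -0.0255, -0.033]
70 189 207 343 361 [0.034, 0.0271, -0.0246, -0.0315]
[ 237   27   67   72 3805] [270.21261498  62.2935611 ] [ 0.57536765 -0.28439494] along/lat 0.0963815408938274 0.003704657431557094
```

Request:
step_arm(targets=[[[-0.0015,0.0034,0],0],[[0,0,-0.008],0],[[0,0,-0.008],0],[[0,0,-0.007],0],[[0,0,-0.006],0],[[0,0,0],0],[[0,0,0],0],[[0,0,0],0]])

```text
clock: 11.7
ee_pos: [0.4817, -0.251, 0.0005]
tool_rot: [3.092, -0.555, 0.001]
wrist_force: [0.4, 0.3, -0.6]
finger_gap: 0.551
gripper_force: 8.8
```

```bash
python3 rel.py
```

```text
[ 0.48166887 -0.25097461  0.0005489 ] [ 0.3517514   0.31530805 -0.55078796] 8.838274900917895 0.047039120772946134
10 183 205 346 367 [0.0346, 0.0266, -0.0246, -0.0322]
40 184 204 347 366 [0.035, 0.0276, -0.0255, -0.0326]
70 190 207 343 361 [0.0336, 0.0271, -0.0246, -0.0314]
[ 234    0   83   92 5768] [275.13332178  46.48786408] [ 0.57585536 -0.28447737] along/lat 0.09996180040228862 0.001080313710663079
```

Request:
step_arm(targets=[[[0,0,0],0],[[0,0,0],0],[[0,0,0],0],[[0,0,0],0]], jaw=0.04)

```text
clock: 12.15
ee_pos: [0.4814, -0.2509, 0.0004]
tool_rot: [3.092, -0.555, 0.0]
wrist_force: [0.2, 0.8, -1.0]
finger_gap: 0.466
gripper_force: 9.7
```

Request:
step_arm(targets=[[[0,0,0],0],[[0,0,0],0],[[0,0,0],0]], jaw=0.0375)

```text
clock: 12.45
ee_pos: [0.4814, -0.2508, 0.0003]
tool_rot: [3.092, -0.555, -0.0]
wrist_force: [0.4, -0.2, -1.0]
finger_gap: 0.438
gripper_force: 10.1
```

Request:
step_arm(targets=[[[0,0,0],0],[[0,0,0],0],[[0,0,0],0]], jaw=0.036)

```text
clock: 12.75
ee_pos: [0.4814, -0.2508, 0.0004]
tool_rot: [3.092, -0.555, -0.0]
wrist_force: [0.1, 0.3, -1.5]
finger_gap: 0.423
gripper_force: 10.3
```

```bash
python3 rel.py
```

```text
[ 4.81387053e-01 -2.50817469e-01  3.54603475e-04] [ 0.07353459  0.25744166 -1.48286366] 10.349743813276291 0.03615079112885648
10 214 231 318 335 [0.0233, 0.0171, -0.0144, -0.0206]
40 212 229 321 337 [0.0246, 0.0182, -0.0159, -0.0218]
70 216 231 320 335 [0.0236, 0.0179, -0.0159, -0.0216]
[ 234    0   83   91 5807] [275.08937489  45.49767522] [ 0.57570505 -0.28439119] along/lat 0.10010972343946034 0.0010591300541132039
```

Request:
step_arm(targets=[[[0,0,0],0],[[0,0,0],0],[[0,0,0],0]], jaw=0.0348)

```text
clock: 13.1
ee_pos: [0.4814, -0.2508, 0.0004]
tool_rot: [3.092, -0.555, -0.0]
wrist_force: [-0.4, 0.3, -0.7]
finger_gap: 0.408
gripper_force: 11.9
```

Request:
step_arm(targets=[[[0,0,0],0],[[0,0,0],0],[[0,0,0],0]], jaw=0.034)

```text
clock: 13.4
ee_pos: [0.4813, -0.2508, 0.0003]
tool_rot: [3.092, -0.555, -0.0]
wrist_force: [-0.3, -0.2, -0.7]
finger_gap: 0.404
gripper_force: 20.5
```

Request:
step_arm(targets=[[[0,0,0],0],[[0,0,0],0],[[0,0,0],0],[[0,0,0],0]], jaw=0.033)

```text
clock: 13.8
ee_pos: [0.4813, -0.2508, 0.0003]
tool_rot: [3.092, -0.555, -0.0]
wrist_force: [0.0, -0.4, -0.8]
finger_gap: 0.391
gripper_force: 33.1
```

Request:
step_arm(targets=[[[0,0,0.003],0],[[0,0,0.005],0],[[0,0,0.008],0],[[0,0,0.01],0],[[0,0,0.01],0],[[0,0,0.012],0],[[0,0,0.012],0],[[0,0,0.012],0],[[0,0,0.015],0],[[0,0,0.015],0],[[0,0,0.015],0],[[0,0,0.015],0],[[0,0,0.015],0],[[0,0,0.015],0],[[0,0,0.01],0],[[0,0,0.006],0],[[0,0,0.003],0],[[0,0,0],0],[[0,0,0],0],[[0,0,0],0]])

```text
clock: 15.8
ee_pos: [0.4809, -0.2507, 0.1806]
tool_rot: [-3.092, 0.555, 0.002]
wrist_force: [-0.1, 0.6, -1.9]
finger_gap: 0.393
gripper_force: 33.1
```

```bash
python3 rel.py 0.2
python3 - <<'E'
from tg import *
s=r.read_camera("scene");d=r.read_camera("side");w=cv2.imread(sorted(__import__('glob').glob("pics/r1*.png"))[-1])
cv2.imwrite("pics/f.png",np.hstack([cv2.resize(s[180:420,40:320],(400,343)),cv2.resize(d[60:260,230:460],(400,343))]))
E
```

```text
[ 0.48090866 -0.25065082  0.18063466] [-0.10451234  0.644009   -1.89523941] 33.074623346328735 0.03355249722085588
10 218 235 315 332 [0.0218, 0.0157, -0.0133, -0.0194]
40 216 233 317 334 [0.0231, 0.0168, -0.0143, -0.0206]
70 219 234 317 332 [0.0225, 0.0168, -0.0147, -0.0204]
[ 233    0   84   91 5862] [274.69157284  45.37717503] [ 0.57537414 -0.28401364] along/lat 0.1001753233795956 0.0013079825821064959
```

View pics/f.png

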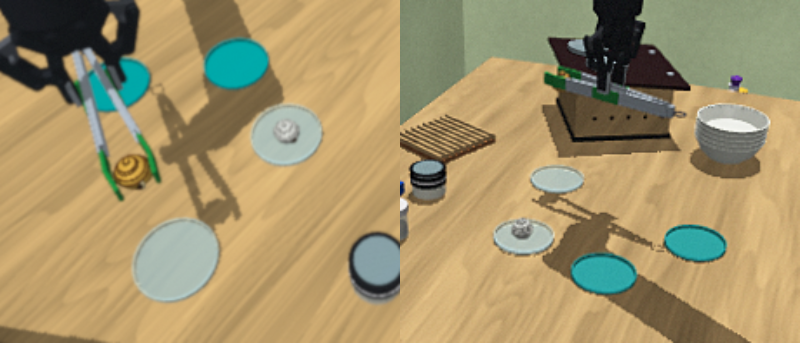

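The banded shell is held in the green tips at (132,170) in the scene crop, about 18 cm up. Its dish is empty and still down at (177,258), and the pale shell is undisturbed. The wrist measurement shows no slip. Handing in.

```bash
python3 -c "
from bench import r
print(r.job_done())"
```

```text
the job is handed in; nothing more can be done
None
```

The banded shell is held in the green tips of the tongs, about 18 cm above the table and with no sign of slipping; its dish stayed down, the pale shell is untouched, and I handed the job in at about 16 s.

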